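# Fetch the rear pail from a full hook by way of the spare hook

### The arm

A 6-joint arm with a two-finger parallel gripper is mounted at the origin on a cart in front of the work surface, level with it; the furniture and walls round the work are solid. World frame = base frame: x ahead of the robot, y to its left, z up, the work surface at z = 0. Lengths are in m, angles in rad, forces in N, time in s.
With the tool pointing down it reaches from about 0.35 to 0.85 m from the base axis. Payload 8.1 kg.
Tool frame: the origin (TCP) lies at the very end of the fingers, on their centre line; the grasp point (between the pads) lies 19 mm behind it (robot.grip_point_offset is the distance from the TCP to the grasp point, in m); z points along the fingers, y is the direction in which the jaws open and shut (so a half turn about z gives the same grasp; the last joint's range is limited). The gripper opens to 85 mm and grips with 20 to 120 N. Pads are 22 mm wide; open, the fingers measure 114 mm over their backs; the gripper's body (76 mm by 85 mm) begins 54 mm behind the grasp point. The pads swing forward as they close: fully open they stand 13 mm farther back than shut.
Start: joints at [1.256, 0.13, 1.488, -0, 1.523, -0.085], TCP at [0.137, 0.584, 0.231] pointing down, gripper open.
Joint ranges: [-2.96, 2.96], [-0.89, 2.26], [0.02, 2.5], [-1.34, 4.48], [0, 2.73], [-2.66, 2.66]. Speed limits (rad/s): [2.39, 2.39, 2.79, 3.14, 3.14, 3.14].

### API

Orientations are given as [roll, pitch, yaw] about the fixed x, y, z axes, in that order (R = Rz(yaw) Ry(pitch) Rx(roll)).
In Python, from rig import sensors, viewer, ticket, robot gives the robot as it stands.
- The arm moves only by the tool step_arm, never from a script. Its argument "motion" is a list of rows, each an object of numbers: "x", "y", "z": the shift along the tool's x, y, z each as a share of 20 cm, from -1 to 1; "twist": the turn about the tool's z as a share of 0.5 rad, from -1 to 1. In form: [{"x": .., "y": .., "z": .., "twist": ..}, ...]. A call has 1 to 10 rows; each row is the pose to reach, as a shift and turn from the pose commanded when the call began, along the tool's axes at that moment; what a row does not reach only later rows make up. A row lasts 1/10 s, in which the tool goes at most 50 mm and 8.59 degrees, less where a joint would pass 70% of its speed; a pose out of reach is approached as far as the arm can. A call with a number of a shift or a turn outside -1 to 1 is refused whole. A call with a gripper value outside its range is refused whole. "fingers" is the gripper command: -1 is shut, 1 is fully open, values between are in proportion, set as the call begins (left out, the last holds). The fingers move at their own pace and stop on an object; "squeeze" is the grip in N (left out, the last holds). Time passes only in rows, so rows that repeat a pose let the fingers close. It gives the time, the measured TCP pose, the force and the opening at its end, in the units of the state.
- sensors.observe(): the state, without advancing time (a new reading comes with each control period).
- viewer.snapshot(name): name is "side" or "top"; returns a dict with "img" (400x640x3 uint8, blue, green, red), "depth" (400x640 float32, m along the optical axis (not along the pixel's ray), 0 where there is no reading), "mtx" (3x3 intrinsics, pixels), "pose" (4x4, takes a point from camera to world coordinates). Camera axes: x right, y down, z forward; pixel columns grow to the right and rows downward; lengths in m; the calibration is good to about 2 mm. A picture is of the moment at which its call begins.
- ticket.hand_in(): hands the job in, once; it reports no verdict.
Trained networks look in a picture, given as the dict that the camera call returned (one of the last four; its "shot" number tells which), for a name from the list of things; names that differ only in an ending like _2 or _b are one class to them, and where a whole thing is asked for, a point or a joint stands for the part that bears it (a point fixed in the world has none). Each returns a list of dicts, best first, with "score" (0 to 1); they miss things now and then, are a little off and sometimes report something else, mostly with a low value. They report only what shows in the picture. A call takes as long as a camera call.
- viewer.boxes_of(picture, label): "bbox" ([left, top, right, bottom] in pixels, round what is visible of it).
- viewer.silhouettes(picture, label): "region" (400x640 bool, what is visible of it) and "bbox" ([left, top, right, bottom] in pixels, round what is visible of it).
- viewer.mark_of(picture, label): "pixel" ([column, row] in pixels: a listed point, or the origin of a listed thing).
The state is a dict: "t": time; "joint_pos": joint angles; "joint_velocities": joint speeds; "effort": joint torques, N m; "eef_pos": TCP position; "eef_rot": TCP orientation; "wrist_force": force on the tool from outside, world axes, zero at the start; "torque": the same for the moment, N m; "width": opening from 0.0 (shut) to 1.0 (fully open).
Only numpy, scipy, OpenCV 4.12 (cv2) and the standard library are available. Lean on these libraries where they do the work, as an engineer would, in place of code of your own. Each camera call takes 0.05 s, during which the arm holds its last target.

### The job

The blue pail is wanted on the scale, but it hangs behind the yellow one on the same hook. Hang the yellow pail over on the empty hook first, then take the blue pail off and stand it upright in the middle of the weighing plate. Do not drop either pail.

Things in the scene. Friction and masses are not known exactly. Their poses are not given: they have to be found in the camera images.
- yellow_pail: yellow steel pail, 47 mm across, 45 mm high, about 0.14 kg, under a rigid wire bail (does not swing) with a yellow grip block on its top. It hangs in front, nearer the hook's open end. Origin: centre of the underside, z up; the bail spans y. The prong lies in the bail's inverted V, its axis 92 mm above the underside; the bail's opening reaches from 45 to 99 mm up and is 44 mm wide, narrowing above 70 mm.
- yellow_pail_grip (a point): centre of the yellow pail's upright grip block, 26 mm wide (y), 16 mm deep (x), 28 mm high; it lies 115 mm above the pail's underside, and 23 mm above the prong's axis as it hangs. It may be pinched from above across the 26 mm width, a finger on either side of the prong.
- blue_pail: blue steel pail, 47 mm across, 45 mm high, about 0.14 kg, under a rigid wire bail (does not swing) with a blue grip block on its top. Same make as the yellow pail; it hangs at the rear of the same hook, about 56 mm behind the yellow one. Origin: centre of the underside, z up. (A red pail on the table is not wanted.)
- blue_pail_grip (a point): centre of the blue pail's upright grip block, 26 mm wide (y), 16 mm deep (x), 28 mm high, 115 mm above the pail's underside.
- full_stand: fixed stand with the two pails: grey base 190 x 76 x 10 mm and one hook, a round prong 8 mm thick, level along the stand's x at 130 mm height. Origin: centre of the base's underside, below the prong. Post at x = +78 mm; open end at x = -74 mm (towards the robot), its tip turned up to 142 mm height: lift a pail about 25 mm, then draw it off along -x.
- spare_stand: fixed stand of the same make, size and frame, but empty: the spare hook. A pail goes on over the tip along +x, about 25 mm above its hanging height, and is then lowered until it hangs.
- scale_plate (a point): centre of the top of the weighing plate of a low fixed bench scale: a square bright plate 120 x 120 mm, its top 28 mm above the table; z up.
- indicator: obstacle, not to be touched: a big white metal box with a display, right of the scale. Origin under its middle; it takes up x -145 to +140 mm, y +/-180 mm, up to 315 mm height, with a signal tower on top (x +95, y +125 mm) up to 660 mm. It may stand between the robot's start and the work: go over or round it.
- monitor: obstacle, not to be touched: a wide computer screen behind the stands, 560 mm wide, its lower edge about 90 mm and its upper edge about 450 mm above the table. Origin under its foot, in the middle; the screen reaches 60 mm from there towards the robot.

How it is judged:
By the outcome, as a careful person would: the job done as asked, in the order asked, and still so for the second after the job is handed in, with the robot touching nothing.
It also fails if it takes over 64 s, if anything falls off the work surface, if the arm or the gripper's body presses on something with over 40 N, if the wrist force passes 120 N, or if a joint passes its speed limit or range.

## Working session

There is one attempt and no reset: what is moved stays moved. The work goes in short steps, Python scripts to look and compute and a tool call to move; the robot and the scene stay as the last step left them, time stands still between calls to the robot, and variables do not carry over. Pictures are saved under pics/ and viewed, and the job is handed in when it is done.

Besides the shell and the picture viewer there is one more tool, called after "Emit:" by a JSON object that holds its "method" and its "body", one argument or row to a line. step_arm: Moves the arm, as the interface text tells. Its arguments: {"type":"object","properties":{"motion":{"type":"array"},"fingers":{"type":"number"},"squeeze":{"type":"number"}},"required":["motion"]}

```bash
mkdir -p pics; ls
cat > h.py <<'E'
import numpy as np, cv2
from rig import sensors, viewer, ticket, robot
def w(pic,u,v,d):
    K=pic['mtx'];p=np.array([(u-K[0,2])/K[0,0]*d,(v-K[1,2])/K[1,1]*d,d,1]);return (pic['pose']@p)[:3]
def cloud(pic,m=None):
    d=pic['depth'];ok=d>0
    if m is not None: ok&=m
    v,u=np.nonzero(ok);z=d[v,u];K=pic['mtx']
    P=np.stack([(u-K[0,2])/K[0,0]*z,(v-K[1,2])/K[1,1]*z,z,np.ones_like(z)])
    return (pic['pose']@P)[:3].T,u,v
E
python3 - <<'E'
from h import *
np.set_printoptions(precision=3,suppress=True)
print(sensors.observe())
for n in ['side','top']:
    p=viewer.snapshot(n);cv2.imwrite(f'pics/{n}0.png',p['img']);print(n,p['pose'],p['mtx'])
    for l in ['yellow_pail','blue_pail','full_stand','spare_stand','indicator','monitor','yellow_pail_grip','blue_pail_grip','scale_plate']:
        try:
            for s in viewer.silhouettes(p,l)[:2]:
                C,_,_=cloud(p,s['region']); 
                print(l,round(s['score'],2),s['bbox'],np.percentile(C,[3,50,97],axis=0).ravel() if len(C) else None)
        except Exception as e: print(l,'sil',e)
        for s in viewer.mark_of(p,l)[:2]:
            u,v=map(int,s['pixel']);print('   mark',l,round(s['score'],2),s['pixel'],w(p,*s['pixel'],p['depth'][v,u]))
E
```

```text
pics
{'t': 0.0, 'joint_pos': array([ 1.256,  0.131,  1.489, -0.   ,  1.523, -0.085]), 'joint_velocities': array([ 0.   , -0.   , -0.001,  0.   , -0.002,  0.001]), 'effort': array([  0.001, -56.941, -50.056,  -0.   ,   0.015,  -0.   ]), 'eef_pos': array([0.136, 0.584, 0.23 ]), 'eef_rot': array([-3.14 , -0.   ,  2.912]), 'wrist_force': array([ 0.157,  0.236, -0.38 ]), 'torque': array([-0.039,  0.054,  0.002]), 'width': 1.0010168123602243}
side [[-0.848 -0.46   0.264  0.274]
 [-0.53   0.726 -0.438  0.608]
 [ 0.009 -0.511 -0.859  1.231]
 [ 0.     0.     0.     1.   ]] [[434.74    0.    326.787]
 [  0.    434.74  202.274]
 [  0.      0.      1.   ]]
yellow_pail 0.62 [292.7, 281.8, 313.1, 311.6] [0.509 0.304 0.038 0.527 0.324 0.079 0.548 0.345 0.169]
   mark yellow_pail 0.73 [288.4, 303.0] [0.564 0.33  0.009]
   mark yellow_pail 0.62 [301.4, 302.7] [0.527 0.317 0.039]
blue_pail 0.83 [269.9, 277.6, 289.9, 306.7] [0.561 0.309 0.013 0.58  0.333 0.079 0.604 0.356 0.168]
   mark blue_pail 0.87 [282.0, 298.4] [0.58  0.335 0.037]
full_stand 0.57 [254.4, 278.3, 326.0, 331.2] [0.463 0.282 0.005 0.5
[... 1546 characters left out ...]
9, 263.7] [0.463 0.279 0.004 0.518 0.312 0.01  0.641 0.351 0.134]
   mark full_stand 0.71 [201.7, 224.0] [0.559 0.315 0.012]
   mark spare_stand 0.75 [259.8, 233.6] [0.55  0.166 0.008]
yellow_pail_grip 0.77 [180.8, 214.6, 205.2, 240.3] [0.511 0.297 0.01  0.53  0.319 0.078 0.553 0.345 0.168]
   mark yellow_pail_grip 0.58 [189.2, 221.8] [0.527 0.308 0.163]
   mark yellow_pail_grip 0.46 [201.0, 222.7] [0.563 0.319 0.008]
blue_pail_grip 0.84 [179.4, 192.9, 200.9, 218.8] [0.563 0.308 0.037 0.582 0.329 0.078 0.601 0.352 0.168]
   mark blue_pail_grip 0.68 [184.8, 198.6] [0.58  0.327 0.162]
scale_plate 0.89 [289.9, 227.5, 350.8, 294.1] [ 0.433 -0.05   0.021  0.492  0.009  0.027  0.553  0.067  0.032]
```

View pics/side0.png

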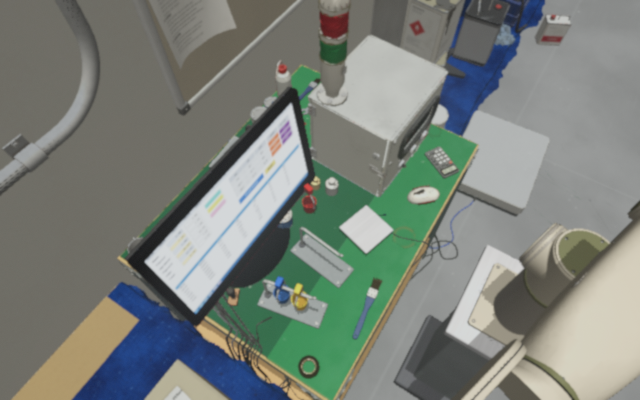

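View pics/top0.png

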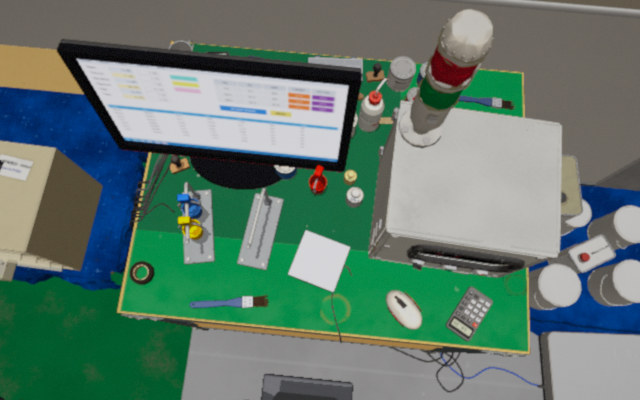

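```bash
cat > m.py <<'E'
from h import *
np.set_printoptions(precision=4,suppress=True)
for n in ['side','top']:
    p=viewer.snapshot(n);C,u,v=cloud(p);col=p['img'][v,u].astype(int)
    hsv=cv2.cvtColor(p['img'],cv2.COLOR_BGR2HSV)[v,u].astype(int)
    print(n, 't',p.get('shot'))
    for nm,(x0,x1,y0,y1) in dict(full=(.42,.68,.24,.42),spare=(.42,.68,.09,.24),scale=(.4,.58,-.08,.1)).items():
        b=(C[:,0]>x0)&(C[:,0]<x1)&(C[:,1]>y0)&(C[:,1]<y1)
        zl=(.004,.017) if nm!='scale' else (.02,.036)
        m=b&(C[:,2]>zl[0])&(C[:,2]<zl[1])&(hsv[:,1]<70)
        r=cv2.minAreaRect(C[m][:,:2].astype(np.float32)*1000); print(nm,'rect',r,'n',m.sum(),'med z',np.median(C[m][:,2]))
        if nm!='scale':
            m=b&(C[:,2]>.12)&(C[:,2]<.15)&(hsv[:,1]<70)
            P=C[m]; 
            if len(P)>5:
                l=cv2.fitLine(P[:,:2].astype(np.float32),cv2.DIST_HUBER,0,.01,.01).ravel()
                print('  prong',len(P),l,'yaw',np.degrees(np.arctan(l[1]/l[0])),'x',P[:,0].min(),P[:,0].max(),'z',np.median(P[:,2]))
    for nm,h0,h1 in [('yellow',20,35),('blue',100,125)]:
        b=(C[:,0]>.45)&(C[:,0]<.65)&(C[:,1]>.25)&(C[:,1]<.42)&(hsv[:,1]>130)&(hsv[:,0]>h0)&(hsv[:,0]<h1)
        m=b&(C[:,2]>.158)
        print(nm,'griptop',m.sum(),np.median(C[m],axis=0),C[m].min(0),C[m].max(0))
    # monitor & indicator
    b=(C[:,2]>.12)&(C[:,0]>.45)&(C[:,1]>-.12)
    b&=~((C[:,0]<.65)&(C[:,1]>.1)&(C[:,2]<.18))
    P=C[b]; 
    for lo in np.arange(-.1,.6,.1):
        s=P[(P[:,1]>lo)&(P[:,1]<lo+.1)]
        if len(s): print('  y',lo,'xmin by pct',np.percentile(s[:,0],[.5,2,10]),'z',np.percentile(s[:,2],[2,98]))
    b=(C[:,2]>.1)&(C[:,2]<.33)&(C[:,1]<-.05)&(C[:,1]>-.6)&(C[:,0]<.75)&(C[:,0]>.25)
    if b.sum(): print('ind',np.percentile(C[b],[.5,2,50,98],axis=0))
E
python3 m.py
```

```text
side t 3
full rect ((574.0752563476562, 339.635498046875), (166.41433715820312, 236.84413146972656), 80.60333251953125) n 1294 med z 0.010486501228343603
  prong 145 [0.981  0.1942 0.5624 0.3299] yaw 11.199111 x 0.4820652226546225 0.6310890419179427 z 0.13285465996508017
spare rect ((569.44873046875, 170.5188751220703), (140.17539978027344, 220.03497314453125), 89.62953186035156) n 1536 med z 0.01043841264310319
  prong 149 [ 0.993  -0.1178  0.5575  0.1668] yaw -6.76796 x 0.4837449804363516 0.6321823178611831 z 0.1330667232358831
scale rect ((491.70263671875, 10.799827575683594), (122.6690444946289, 121.1233139038086), 73.9865493774414) n 1342 med z 0.028436402841502617
yellow griptop 58 [0.5274 0.3225 0.1669] [0.5199 0.31   0.1583] [0.5376 0.3347 0.1707]
blue griptop 60 [0.5793 0.3326 0.1668] [0.5721 0.3209 0.1584] [0.5909 0.3456 0.1714]
  y -0.1 xmin by pct [0.7074 0.7143 0.7354] z [0.131  0.5512]
  y 0.0 xmin by pct [0.6941 0.7182 0.7344] z [0.1249 0.6036]
  y 0.1 xmin by pct [0.7111 0.7217 0.7377] z [0.1268 0.6533]
  y 0.20000000000000004 xmin by pct [0.713  0.7232 0.7411] z [0.1
[... 1086 characters left out ...]
591] [0.5376 0.3347 0.1713]
blue griptop 82 [0.5806 0.3294 0.1651] [0.5727 0.3173 0.159 ] [0.5903 0.3424 0.1721]
  y -0.1 xmin by pct [0.7075 0.7102 0.7218] z [0.1224 0.4461]
  y 0.0 xmin by pct [0.6855 0.7089 0.7251] z [0.1219 0.4467]
  y 0.1 xmin by pct [0.7089 0.7145 0.7268] z [0.122  0.4468]
  y 0.20000000000000004 xmin by pct [0.7104 0.7165 0.7278] z [0.1224 0.447 ]
  y 0.30000000000000004 xmin by pct [0.7104 0.7167 0.7283] z [0.1217 0.4471]
  y 0.4 xmin by pct [0.7119 0.7177 0.7292] z [0.1218 0.447 ]
  y 0.5000000000000001 xmin by pct [0.7123 0.7141 0.7222] z [0.123  0.4465]
ind [[ 0.4838 -0.444   0.1074]
 [ 0.4889 -0.4366  0.1472]
 [ 0.5943 -0.276   0.3195]
 [ 0.7418 -0.1127  0.3252]]
```

```bash
cat > plan.py <<'E'
# usage: plan.py x y z yawdeg(stand yaw) -> shares from current pose
import sys
from h import *
s=sensors.observe();x,y,z,yd=map(float,sys.argv[1:5])
yaw=s['eef_rot'][2];tgt=np.pi+np.radians(yd)
dy=(tgt-yaw+np.pi)%(2*np.pi)-np.pi
from scipy.spatial.transform import Rotation as R
d=R.from_euler('xyz',s['eef_rot']).as_matrix().T@(np.array([x,y,z])-s['eef_pos'])
print('t',s['t'],'pos',s['eef_pos'].round(4),'rot',s['eef_rot'].round(4),'w',s['width'],'F',s['wrist_force'].round(1))
print('share xyz',(d/.2).round(4),'twist',round(-dy/.5,4),'dist',np.linalg.norm(d))
E
python3 plan.py .333 .452 .245 5; python3 plan.py .529 .321 .245 10.8
```

```text
t 2.0 pos [0.1366 0.5842 0.2313] rot [3.1416 0.     2.9118] w 1.0005514359616383 F [0.8 0.3 0.2]
share xyz [-1.1066 -0.4202 -0.0685] twist -0.634 dist 0.2371280335371711
t 2.0 pos [0.1366 0.5842 0.2313] rot [3.1416 0.     2.9118] w 1.0005514359616383 F [0.8 0.3 0.2]
share xyz [-2.21   -0.8348 -0.0685] twist -0.8365 dist 0.4726776933690647
```

Emit:
{"method": "step_arm", "body": {
  "motion": [
    {"x": -0.15,"y": -0.06,"z": -0.04,"twist": -0.12},
    {"x": -0.35,"y": -0.13,"z": -0.07,"twist": -0.25},
    {"x": -0.55,"y": -0.21,"z": -0.07,"twist": -0.4},
    {"x": -0.75,"y": -0.29,"z": -0.07,"twist": -0.55},
    {"x": -0.9,"y": -0.35,"z": -0.07,"twist": -0.7},
    {"x": -1,"y": -0.38,"z": -0.07,"twist": -0.83},
    {"x": -1,"y": -0.38,"z": -0.07,"twist": -0.836}
  ],
  "fingers": 1,
  "squeeze": 40
}}

```text
t: 2.7
eef_pos: [0.3164, 0.4632, 0.2454]
eef_rot: [-3.141, 0.001, -2.955]
wrist_force: [-0.1, -0.2, -0.9]
width: 1.002
```

```bash
python3 plan.py .529 .321 .235 10.8
```

```text
t 2.7 pos [0.3164 0.4632 0.2454] rot [-3.1412e+00  8.0000e-04 -2.9551e+00] w 1.0017720846589804 F [-0.1 -0.2 -0.9]
share xyz [-0.9127 -0.8957  0.053 ] twist -0.004 dist 0.25597270412889006
```

Emit:
{"method": "step_arm", "body": {
  "motion": [
    {"x": -0.15,"y": -0.15,"z": 0.01,"twist": 0},
    {"x": -0.32,"y": -0.32,"z": 0.02,"twist": 0},
    {"x": -0.49,"y": -0.49,"z": 0.03,"twist": 0},
    {"x": -0.65,"y": -0.65,"z": 0.04,"twist": 0},
    {"x": -0.8,"y": -0.78,"z": 0.05,"twist": 0},
    {"x": -0.88,"y": -0.87,"z": 0.05,"twist": -0.004},
    {"x": -0.913,"y": -0.896,"z": 0.053,"twist": -0.004},
    {"x": -0.913,"y": -0.896,"z": 0.053,"twist": -0.004},
    {"x": -0.913,"y": -0.896,"z": 0.053,"twist": -0.004}
  ]
}}

```text
t: 3.6
eef_pos: [0.5259, 0.324, 0.2346]
eef_rot: [3.141, -0.001, -2.951]
wrist_force: [1.6, 0.0, 0.2]
width: 0.999
```

```bash
python3 plan.py .529 .321 .136 10.8
python3 - <<'E'
from h import *
for n in ['side','top']:
    p=viewer.snapshot(n)
    if n=='side': c=p['img'][230:380,220:420]
    else: c=p['img'][150:300,140:340]
    cv2.imwrite(f'pics/{n}1.png',cv2.resize(c,None,fx=4,fy=4,interpolation=cv2.INTER_CUBIC))
E
```

```text
t 3.6 pos [0.5259 0.324  0.2346] rot [ 3.1411e+00 -6.0000e-04 -2.9508e+00] w 0.9989229246061624 F [1.6 0.  0.2]
share xyz [-0.0125 -0.0177  0.4929] twist 0.0045 dist 0.09868408730198762
```

View pics/side1.png

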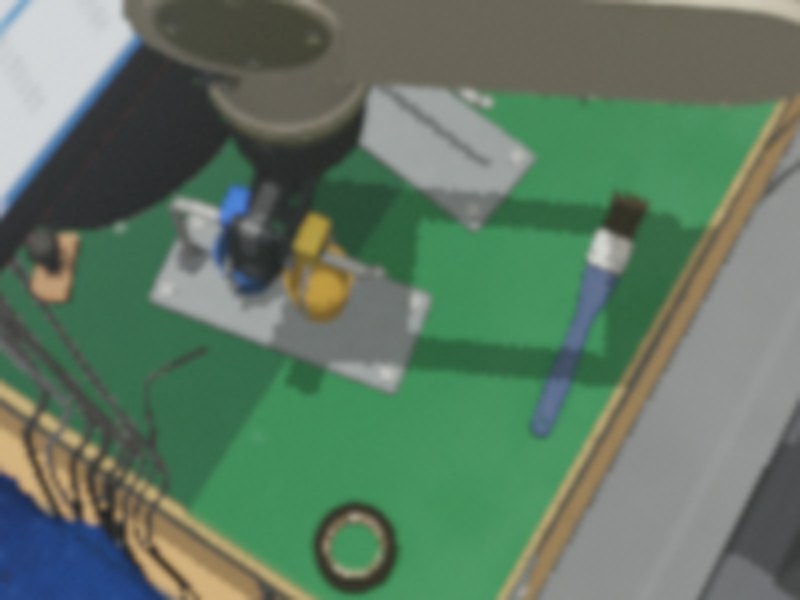

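View pics/top1.png

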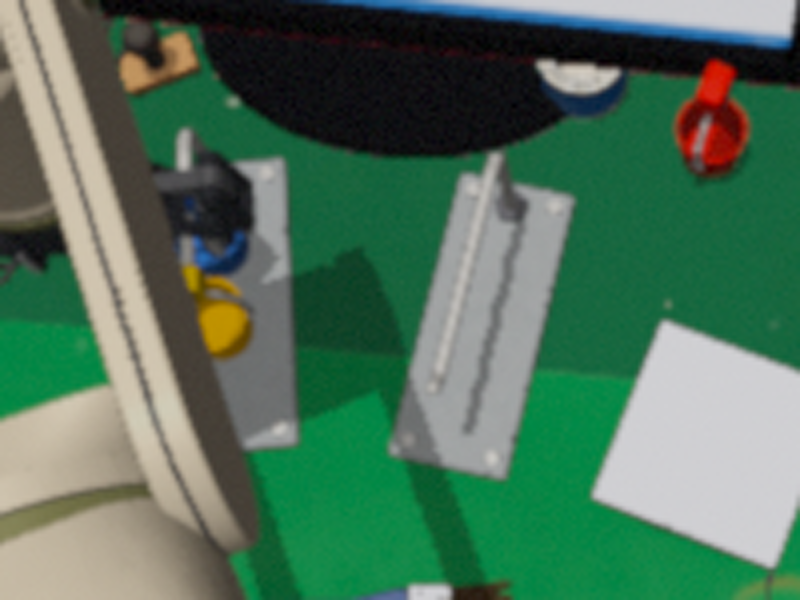

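```bash
python3 plan.py .529 .321 .136 10.8
```

```text
t 3.7 pos [0.5258 0.3241 0.2348] rot [ 3.1412e+00 -2.0000e-04 -2.9499e+00] w 0.9949866903887715 F [-0.4  0.2 -0.1]
share xyz [-0.0128 -0.0185  0.4941] twist 0.0064 dist 0.09892675210476318
```

Emit:
{"method": "step_arm", "body": {
  "motion": [
    {"x": -0.013,"y": -0.018,"z": 0.05,"twist": 0.006},
    {"x": -0.013,"y": -0.018,"z": 0.12,"twist": 0.006},
    {"x": -0.013,"y": -0.018,"z": 0.2,"twist": 0.006},
    {"x": -0.013,"y": -0.018,"z": 0.28,"twist": 0.006},
    {"x": -0.013,"y": -0.018,"z": 0.35,"twist": 0.006},
    {"x": -0.013,"y": -0.018,"z": 0.35,"twist": 0.006},
    {"x": -0.013,"y": -0.018,"z": 0.35,"twist": 0.006}
  ]
}}

```text
t: 4.4
eef_pos: [0.5299, 0.3196, 0.1641]
eef_rot: [-3.141, -0.001, -2.954]
wrist_force: [0.5, 0.1, 1.0]
width: 1.002
```

```bash
python3 - <<'E'
from h import *
for n in ['side','top']:
    p=viewer.snapshot(n)
    if n=='side': c=p['img'][260:335,240:340]
    else: c=p['img'][180:280,150:250]
    cv2.imwrite(f'pics/{n}2.png',cv2.resize(c,None,fx=6,fy=6,interpolation=cv2.INTER_CUBIC))
E
python3 plan.py .529 .321 .136 10.8
```

```text
t 4.5 pos [0.5308 0.32   0.1657] rot [ 3.1412e+00  1.4000e-03 -2.9544e+00] w 1.002643176044938 F [ 0.3 -0.4  0.3]
share xyz [0.008  0.0063 0.1483] twist -0.0027 dist 0.029720189613746596
```

View pics/side2.png

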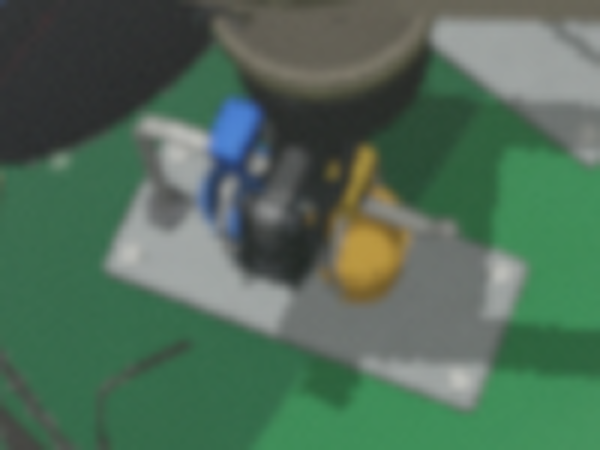

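View pics/top2.png

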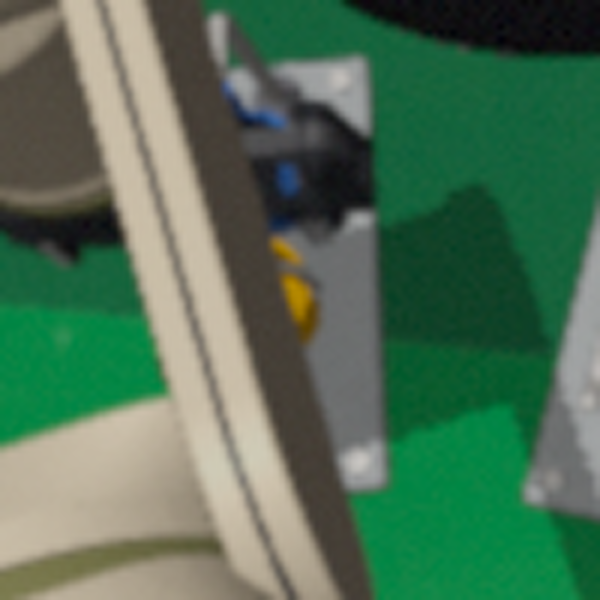

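Emit:
{"method": "step_arm", "body": {
  "motion": [
    {"x": 0.004,"y": 0.003,"z": 0.05,"twist": 0},
    {"x": 0.004,"y": 0.003,"z": 0.1,"twist": 0},
    {"x": 0.004,"y": 0.003,"z": 0.14,"twist": 0},
    {"x": 0.004,"y": 0.003,"z": 0.145,"twist": 0},
    {"x": 0.004,"y": 0.003,"z": 0.145,"twist": 0},
    {"x": 0.004,"y": 0.003,"z": 0.145,"twist": 0}
  ]
}}

```text
t: 5.1
eef_pos: [0.5295, 0.3203, 0.136]
eef_rot: [3.141, 0.0, -2.954]
wrist_force: [0.1, -0.0, 0.3]
width: 0.999
```

```bash
python3 - <<'E'
from h import *
p=viewer.snapshot('side')
c=p['img'][260:335,240:340]
cv2.imwrite(f'pics/side3.png',cv2.resize(c,None,fx=6,fy=6,interpolation=cv2.INTER_CUBIC))
E
python3 plan.py .529 .321 .136 10.8
```

```text
t 5.15 pos [0.5296 0.3203 0.1361] rot [ 3.1414e+00  7.0000e-04 -2.9544e+00] w 0.9983238917338538 F [ 0.5 -0.   0.7]
share xyz [0.0024 0.0038 0.0007] twist -0.0027 dist 0.0009166069682435623
```

View pics/side3.png

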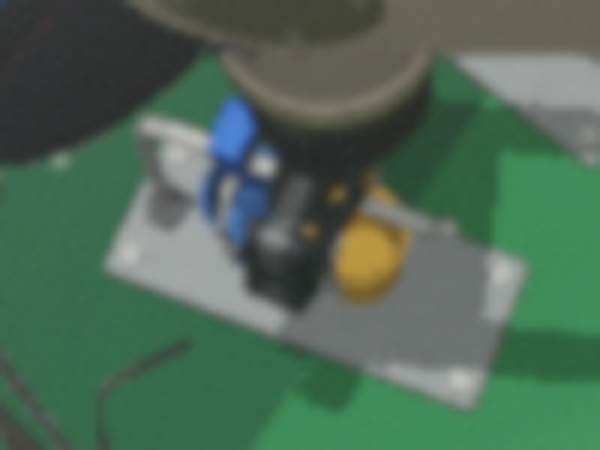

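Emit:
{"method": "step_arm", "body": {
  "motion": [
    {"z": 0},
    {"z": 0},
    {"z": 0},
    {"z": 0},
    {"z": 0},
    {"z": 0},
    {"z": 0},
    {"z": 0},
    {"z": 0},
    {"z": 0}
  ],
  "fingers": -1,
  "squeeze": 40
}}

```text
$.motion[0]: bad value
```

```bash
python3 - <<'E'
from h import *
p=viewer.snapshot('side')
c=p['img'][260:335,240:340]
cv2.imwrite(f'pics/side4.png',cv2.resize(c,None,fx=6,fy=6,interpolation=cv2.INTER_CUBIC))
E
python3 plan.py .529 .321 .166 10.8
```

```text
t 5.2 pos [0.5296 0.3204 0.1362] rot [ 3.1414e+00  8.0000e-04 -2.9544e+00] w 0.9984783468845462 F [ 0.4  0.1 -0.4]
share xyz [ 0.0024  0.0037 -0.1488] twist -0.0026 dist 0.029768313792413615
```

View pics/side4.png

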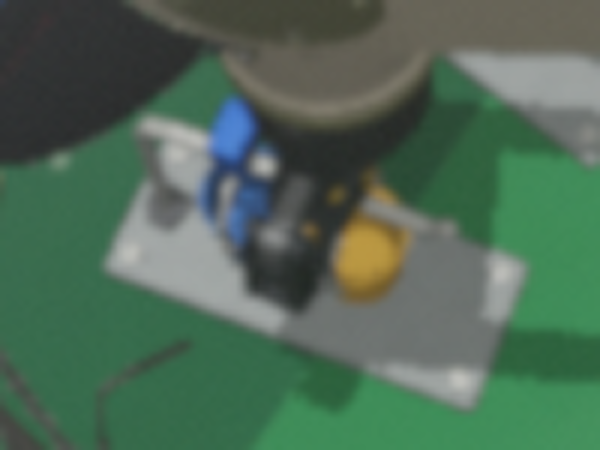

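All four keys are needed.

Emit:
{"method": "step_arm", "body": {
  "motion": [
    {"x": 0,"y": 0,"z": 0,"twist": 0},
    {"x": 0,"y": 0,"z": 0,"twist": 0},
    {"x": 0,"y": 0,"z": 0,"twist": 0},
    {"x": 0,"y": 0,"z": 0,"twist": 0},
    {"x": 0,"y": 0,"z": 0,"twist": 0},
    {"x": 0,"y": 0,"z": 0,"twist": 0},
    {"x": 0,"y": 0,"z": 0,"twist": 0},
    {"x": 0,"y": 0,"z": 0,"twist": 0},
    {"x": 0,"y": 0,"z": 0,"twist": 0}
  ],
  "fingers": -1,
  "squeeze": 40
}}

```text
t: 6.1
eef_pos: [0.5295, 0.3209, 0.1361]
eef_rot: [3.141, 0.001, -2.954]
wrist_force: [0.3, 5.0, 2.1]
width: 0.295
```

```bash
python3 - <<'E'
from h import *
p=viewer.snapshot('side')
c=p['img'][260:335,240:340]
cv2.imwrite(f'pics/side5.png',cv2.resize(c,None,fx=6,fy=6,interpolation=cv2.INTER_CUBIC))
E
python3 plan.py .529 .321 .166 10.8
```

```text
t 6.15 pos [0.5296 0.3208 0.1361] rot [ 3.1406e+00  1.0000e-03 -2.9541e+00] w 0.29724024373454816 F [0.9 4.5 2. ]
share xyz [ 0.0025  0.0015 -0.1493] twist -0.0021 dist 0.029872018616373938
```

View pics/side5.png

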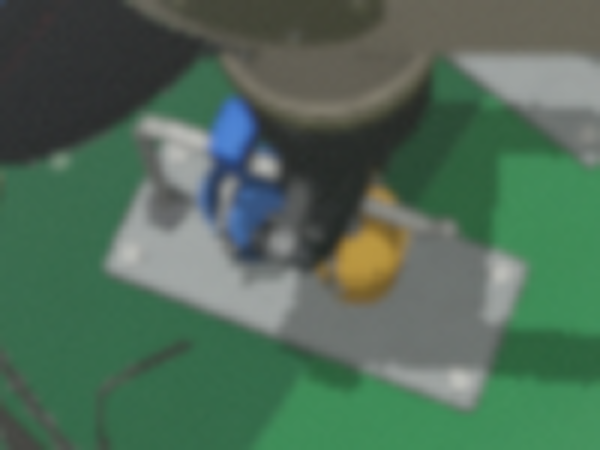

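Emit:
{"method": "step_arm", "body": {
  "motion": [
    {"x": 0,"y": 0,"z": -0.03,"twist": 0},
    {"x": 0,"y": 0,"z": -0.06,"twist": 0},
    {"x": 0,"y": 0,"z": -0.1,"twist": 0},
    {"x": 0,"y": 0,"z": -0.135,"twist": 0},
    {"x": 0,"y": 0,"z": -0.135,"twist": 0},
    {"x": 0,"y": 0,"z": -0.135,"twist": 0}
  ]
}}

```text
t: 6.75
eef_pos: [0.5295, 0.3202, 0.1631]
eef_rot: [3.142, 0.001, -2.954]
wrist_force: [-0.6, -0.4, -1.2]
width: 0.295
```

```bash
python3 - <<'E'
from h import *
p=viewer.snapshot('side')
c=p['img'][260:335,240:340]
cv2.imwrite(f'pics/side6.png',cv2.resize(c,None,fx=6,fy=6,interpolation=cv2.INTER_CUBIC))
E
python3 plan.py .4210 .3006 .163 10.8
```

```text
t 6.8 pos [0.5293 0.3201 0.1626] rot [-3.1415e+00 -1.0000e-04 -2.9545e+00] w 0.29637289321902177 F [ 0.4  0.4 -2. ]
share xyz [ 0.55   0.005 -0.002] twist -0.0027 dist 0.11001160485034454
```

View pics/side6.png

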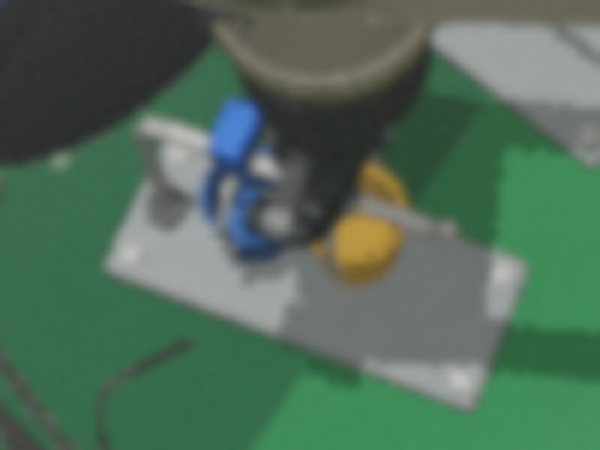

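Emit:
{"method": "step_arm", "body": {
  "motion": [
    {"x": 0.05,"y": 0.002,"z": 0,"twist": 0},
    {"x": 0.12,"y": 0.003,"z": 0,"twist": 0},
    {"x": 0.19,"y": 0.004,"z": 0,"twist": 0},
    {"x": 0.26,"y": 0.005,"z": 0,"twist": 0},
    {"x": 0.33,"y": 0.005,"z": 0,"twist": 0},
    {"x": 0.41,"y": 0.005,"z": 0,"twist": 0},
    {"x": 0.49,"y": 0.005,"z": 0,"twist": 0},
    {"x": 0.55,"y": 0.005,"z": 0,"twist": 0},
    {"x": 0.55,"y": 0.005,"z": 0,"twist": 0},
    {"x": 0.55,"y": 0.005,"z": 0,"twist": 0}
  ]
}}

```text
t: 7.8
eef_pos: [0.4208, 0.3007, 0.1626]
eef_rot: [3.142, 0.0, -2.954]
wrist_force: [-0.3, -0.3, -1.6]
width: 0.294
```

```bash
python3 - <<'E'
from h import *
for n in ['side','top']:
    p=viewer.snapshot(n)
    if n=='side': c=p['img'][220:345,240:390]
    else: c=p['img'][160:310,140:340]
    cv2.imwrite(f'pics/{n}7.png',cv2.resize(c,None,fx=4,fy=4,interpolation=cv2.INTER_CUBIC))
E
python3 plan.py .4210 .182 .166 -6.85
```

```text
t 7.9 pos [0.4213 0.3008 0.1627] rot [ 3.1416e+00  3.0000e-04 -2.9545e+00] w 0.29495649297974874 F [ 0.3 -0.2 -2.2]
share xyz [ 0.1121 -0.5831 -0.0164] twist 0.6133 dist 0.11879640883558924
```

View pics/side7.png

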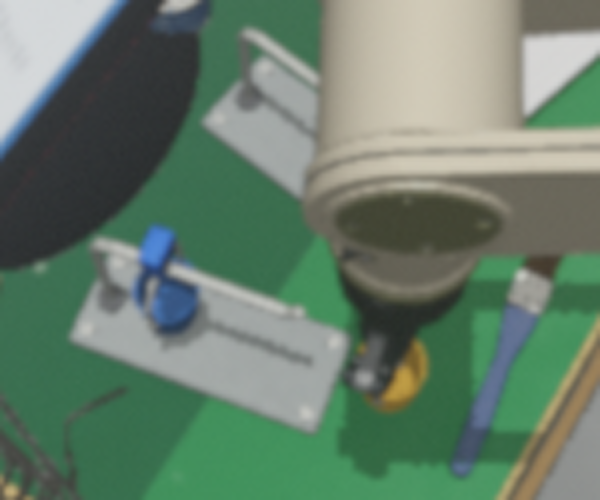

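View pics/top7.png

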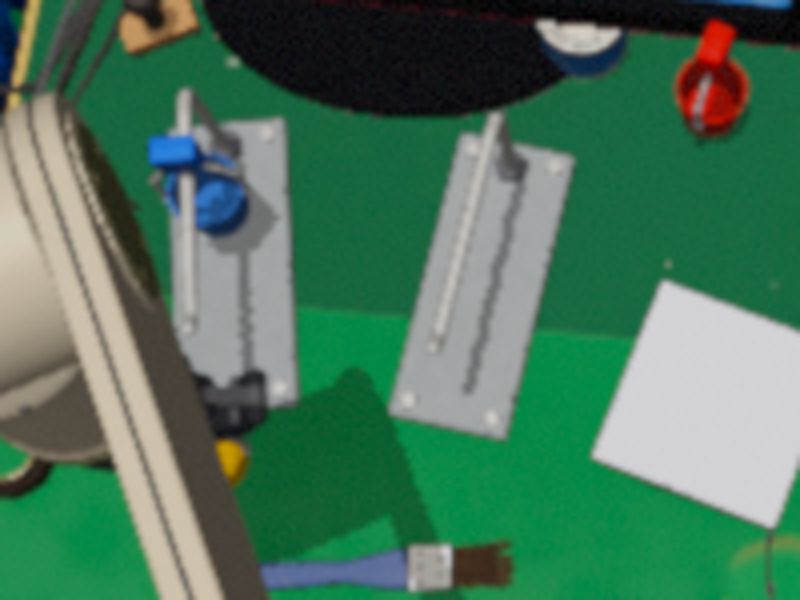

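Emit:
{"method": "step_arm", "body": {
  "motion": [
    {"x": 0.02,"y": -0.08,"z": -0.005,"twist": 0.06},
    {"x": 0.04,"y": -0.18,"z": -0.015,"twist": 0.15},
    {"x": 0.06,"y": -0.28,"z": -0.015,"twist": 0.27},
    {"x": 0.08,"y": -0.38,"z": -0.015,"twist": 0.39},
    {"x": 0.1,"y": -0.48,"z": -0.015,"twist": 0.5},
    {"x": 0.11,"y": -0.56,"z": -0.015,"twist": 0.58},
    {"x": 0.112,"y": -0.583,"z": -0.015,"twist": 0.613},
    {"x": 0.112,"y": -0.583,"z": -0.015,"twist": 0.613},
    {"x": 0.112,"y": -0.583,"z": -0.015,"twist": 0.613},
    {"x": 0.112,"y": -0.583,"z": -0.015,"twist": 0.613}
  ]
}}

```text
t: 8.9
eef_pos: [0.4207, 0.1825, 0.1657]
eef_rot: [3.141, -0.0, 3.023]
wrist_force: [-0.5, 0.6, -1.6]
width: 0.296
```

```bash
python3 - <<'E'
from h import *
for n in ['side','top']:
    p=viewer.snapshot(n)
    if n=='side': c=p['img'][220:345,240:390]
    else: c=p['img'][160:310,140:340]
    cv2.imwrite(f'pics/{n}8.png',cv2.resize(c,None,fx=4,fy=4,interpolation=cv2.INTER_CUBIC))
E
python3 plan.py .553 .1658 .166 -6.85
```

```text
t 9.0 pos [0.4206 0.1825 0.1656] rot [ 3.1416e+00 -2.0000e-04  3.0235e+00] w 0.2976168912254628 F [ 0.7 -0.2 -2.2]
share xyz [-0.667  -0.005  -0.0019] twist 0.0028 dist 0.13340884510947296
```

View pics/side8.png

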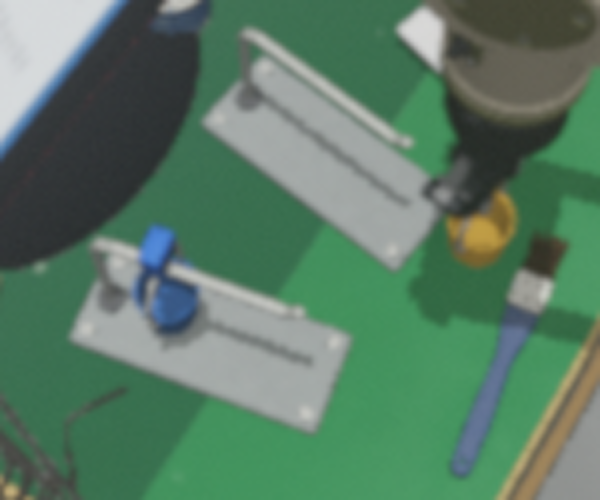

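View pics/top8.png

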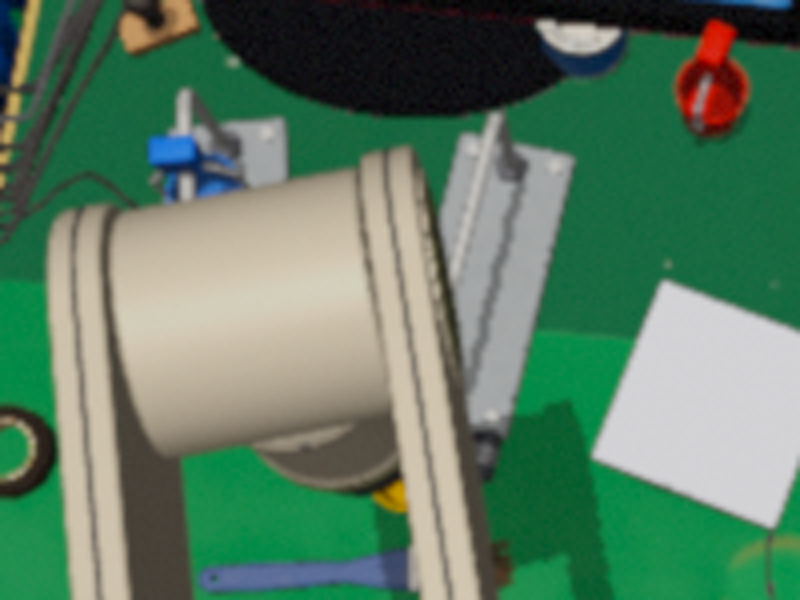

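Emit:
{"method": "step_arm", "body": {
  "motion": [
    {"x": -0.05,"y": -0.004,"z": 0,"twist": 0.003},
    {"x": -0.1,"y": -0.005,"z": 0,"twist": 0.003},
    {"x": -0.16,"y": -0.005,"z": 0,"twist": 0.003},
    {"x": -0.22,"y": -0.005,"z": 0,"twist": 0.003},
    {"x": -0.28,"y": -0.005,"z": 0,"twist": 0.003},
    {"x": -0.34,"y": -0.005,"z": 0,"twist": 0.003},
    {"x": -0.4,"y": -0.005,"z": 0,"twist": 0.003},
    {"x": -0.4,"y": -0.005,"z": 0,"twist": 0.003}
  ]
}}

```text
t: 9.8
eef_pos: [0.5016, 0.1711, 0.1656]
eef_rot: [-3.142, 0.0, 3.02]
wrist_force: [-0.2, 0.1, -1.8]
width: 0.293
```

```bash
python3 - <<'E'
from h import *
for n in ['side']:
    p=viewer.snapshot(n)
    c=p['img'][220:345,240:390]
    cv2.imwrite(f'pics/{n}9.png',cv2.resize(c,None,fx=4,fy=4,interpolation=cv2.INTER_CUBIC))
E
python3 plan.py .553 .1658 .166 -6.85
```

```text
t 9.85 pos [0.5006 0.1712 0.1655] rot [-3.1414e+00 -4.0000e-04  3.0202e+00] w 0.2996383527350393 F [-0.3  0.2 -2.1]
share xyz [-0.2631  0.0047 -0.0027] twist -0.0036 dist 0.05263634984596194
```

View pics/side9.png

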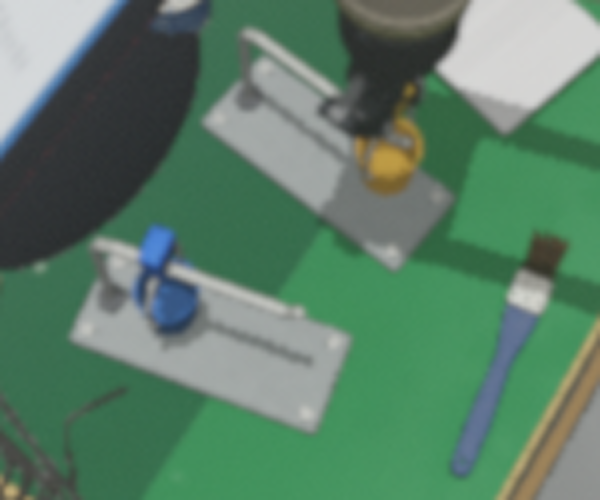

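Emit:
{"method": "step_arm", "body": {
  "motion": [
    {"x": -0.06,"y": 0,"z": 0,"twist": 0},
    {"x": -0.12,"y": 0.001,"z": 0,"twist": 0},
    {"x": -0.18,"y": 0.002,"z": 0,"twist": 0},
    {"x": -0.24,"y": 0.002,"z": 0,"twist": 0},
    {"x": -0.263,"y": 0.003,"z": 0,"twist": 0},
    {"x": -0.263,"y": 0.003,"z": 0.03,"twist": 0},
    {"x": -0.263,"y": 0.003,"z": 0.06,"twist": 0},
    {"x": -0.263,"y": 0.003,"z": 0.09,"twist": 0},
    {"x": -0.263,"y": 0.003,"z": 0.12,"twist": 0},
    {"x": -0.263,"y": 0.003,"z": 0.12,"twist": 0}
  ]
}}

```text
t: 10.85
eef_pos: [0.5512, 0.1656, 0.1401]
eef_rot: [-3.141, -0.002, 3.021]
wrist_force: [0.2, 0.4, -1.2]
width: 0.295
```

```bash
python3 - <<'E'
from h import *
for n in ['side']:
    p=viewer.snapshot(n)
    c=p['img'][220:345,240:390]
    cv2.imwrite(f'pics/{n}10.png',cv2.resize(c,None,fx=4,fy=4,interpolation=cv2.INTER_CUBIC))
E
python3 plan.py .553 .1658 .136 -6.85
```

```text
t 10.9 pos [0.5516 0.1657 0.1409] rot [-3.1411e+00 -1.4000e-03  3.0210e+00] w 0.29745468567210165 F [ 0.2  0.1 -0.9]
share xyz [-0.0068  0.0013  0.0243] twist -0.0021 dist 0.005058973915756402
```

View pics/side10.png

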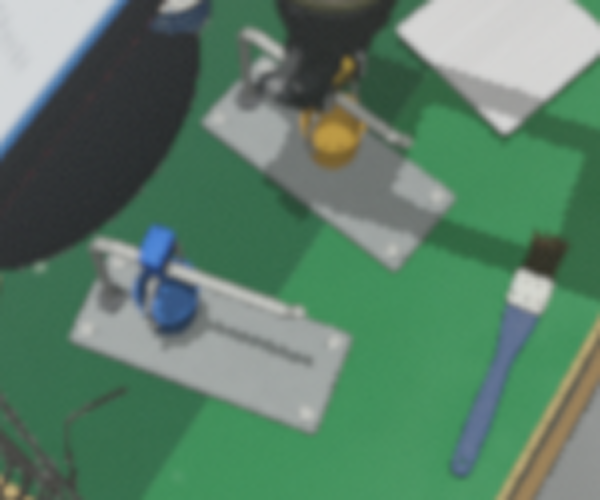

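Emit:
{"method": "step_arm", "body": {
  "motion": [
    {"x": 0,"y": 0.001,"z": 0.008,"twist": 0},
    {"x": 0,"y": 0.001,"z": 0.016,"twist": 0},
    {"x": 0,"y": 0.001,"z": 0.024,"twist": 0},
    {"x": 0,"y": 0.001,"z": 0.024,"twist": 0},
    {"x": 0,"y": 0.001,"z": 0.024,"twist": 0}
  ]
}}

```text
t: 11.4
eef_pos: [0.5524, 0.1659, 0.1369]
eef_rot: [-3.142, -0.0, 3.021]
wrist_force: [-0.1, -0.7, -1.9]
width: 0.294
```

Emit:
{"method": "step_arm", "body": {
  "motion": [
    {"x": 0,"y": 0,"z": 0.005,"twist": 0},
    {"x": 0,"y": 0,"z": 0.005,"twist": 0},
    {"x": 0,"y": 0,"z": 0.005,"twist": 0}
  ]
}}

```text
t: 11.7
eef_pos: [0.5526, 0.1658, 0.1362]
eef_rot: [-3.142, 0.001, 3.021]
wrist_force: [0.7, -1.5, 1.4]
width: 0.299
```

Emit:
{"method": "step_arm", "body": {
  "motion": [
    {"x": 0,"y": 0,"z": 0.005,"twist": 0},
    {"x": 0,"y": 0,"z": 0.005,"twist": 0},
    {"x": 0,"y": 0,"z": 0.005,"twist": 0}
  ]
}}

```text
t: 12.0
eef_pos: [0.5528, 0.1659, 0.1359]
eef_rot: [3.141, 0.001, 3.021]
wrist_force: [-2.0, -2.4, 6.6]
width: 0.296
```

Emit:
{"method": "step_arm", "body": {
  "motion": [
    {"x": 0,"y": 0,"z": 0,"twist": 0},
    {"x": 0,"y": 0,"z": 0,"twist": 0},
    {"x": 0,"y": 0,"z": 0,"twist": 0},
    {"x": 0,"y": 0,"z": 0,"twist": 0},
    {"x": 0,"y": 0,"z": 0,"twist": 0},
    {"x": 0,"y": 0,"z": 0,"twist": 0}
  ],
  "fingers": 0.6
}}

```text
t: 12.6
eef_pos: [0.5523, 0.166, 0.1348]
eef_rot: [3.142, -0.0, 3.021]
wrist_force: [0.4, 0.1, 0.4]
width: 0.801
```

```bash
python3 - <<'E'
from h import *
for n in ['side']:
    p=viewer.snapshot(n)
    c=p['img'][220:345,240:390]
    cv2.imwrite(f'pics/{n}11.png',cv2.resize(c,None,fx=4,fy=4,interpolation=cv2.INTER_CUBIC))
E
python3 plan.py .553 .1658 .236 -6.85
```

```text
t 12.65 pos [0.5523 0.166  0.1348] rot [ 3.1416e+00 -1.0000e-04  3.0208e+00] w 0.8022356745444559 F [ 0.2 -0.6 -0.4]
share xyz [-3.400e-03 -4.000e-04 -5.058e-01] twist -0.0024 dist 0.10117217047148373
```

View pics/side11.png

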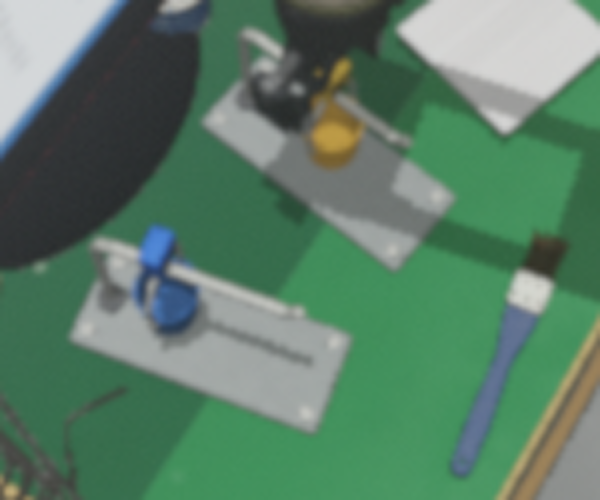

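Hanging and released. Rise, then go over the blue one at (0.581, 0.331).

Emit:
{"method": "step_arm", "body": {
  "motion": [
    {"x": 0,"y": 0,"z": -0.03,"twist": 0},
    {"x": 0,"y": 0,"z": -0.09,"twist": 0},
    {"x": 0,"y": 0,"z": -0.18,"twist": 0},
    {"x": 0,"y": 0,"z": -0.28,"twist": 0},
    {"x": 0,"y": 0,"z": -0.4,"twist": 0},
    {"x": 0,"y": 0,"z": -0.5,"twist": 0},
    {"x": 0,"y": 0,"z": -0.5,"twist": 0},
    {"x": 0,"y": 0,"z": -0.5,"twist": 0}
  ],
  "fingers": 1
}}

```text
t: 13.45
eef_pos: [0.5529, 0.166, 0.2359]
eef_rot: [3.141, 0.002, 3.021]
wrist_force: [-0.4, 0.4, -0.4]
width: 1.001
```

```bash
python3 plan.py .581 .331 .235 10.8
python3 - <<'E'
from h import *
for n in ['side','top']:
    p=viewer.snapshot(n)
    if n=='side': c=p['img'][220:345,240:390]
    else: c=p['img'][160:310,140:340]
    cv2.imwrite(f'pics/{n}12.png',cv2.resize(c,None,fx=4,fy=4,interpolation=cv2.INTER_CUBIC))
E
python3 m.py 2>&1 | grep blue
```

```text
t 13.45 pos [0.5529 0.166  0.2359] rot [3.1410e+00 1.9000e-03 3.0207e+00] w 1.001282338637323 F [-0.4  0.4 -0.4]
share xyz [-0.0402  0.836   0.0052] twist -0.6187 dist 0.16739750747073975
```

View pics/side12.png

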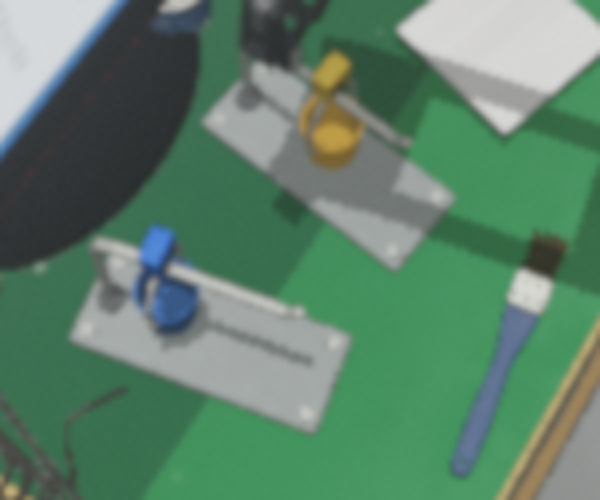

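Run:
```python
from h import *
np.set_printoptions(precision=3,suppress=True)
for n in ['side','top']:
    p=viewer.snapshot(n);C,_,_=cloud(p)
    cv2.imwrite(f'pics/{n}13.png',p['img'])
    for z0 in np.arange(.2,.8,.05):
        b=(abs(C[:,2]-z0-.025)<.025)&(C[:,1]>0.0)&(C[:,1]<.35)&(C[:,0]<.70)
        if b.sum()>3: print(n,z0.round(2),b.sum(),'x',C[b][:,0].min(),C[b][:,0].max(),'y',C[b][:,1].min(),C[b][:,1].max())
```

```text
side 0.2 348 x -0.035235663041434995 0.5517629605412058 y 0.0003181206803599679 0.21583246584378968
side 0.25 685 x -0.1032999344875083 0.5677634779648966 y 9.280427720126383e-05 0.24097789768446842
side 0.3 1815 x -0.10786409150263643 0.5729227693407148 y 0.0005036655555302749 0.24131982766216054
side 0.35 2808 x -0.10477502296321717 0.5767891924020693 y 4.732762199899376e-05 0.23333133678973578
side 0.4 1587 x -0.10079481743551955 0.5877320478207331 y 0.14084367900121775 0.2128108630930824
side 0.45 1807 x -0.0977575627189764 0.5817560166275804 y 0.14187055511993935 0.21689045360395104
side 0.5 1517 x -0.07970645087999112 0.5766574376754381 y 0.14198321004525538 0.21412254066529873
side 0.55 4488 x -0.050142102609499084 0.5874461247688374 y 0.07744177325212342 0.23955543101872517
side 0.6 10888 x -0.02242719164363627 0.608147516003696 y 0.05846485813223257 0.23928708711898383
side 0.65 13023 x 0.0073038375618070805 0.5668125816822966 y 0.02769534927862205 0.22714440707494776
side 0.7 5257 x 0.03559946372962511 0.18736615506407195 y 0.014310790993415812 0.21542368691634367
top 0.25 69 x 0.5313290693501882 0.5617242379969778 y 0.09013739952617936 0.2373942672861198
top 0.3 263 x 0.5298526329088846 0.5712753470104094 y 0.09118851706242509 0.237794229901688
top 0.35 214 x 0.5142570873870709 0.5664702242000318 y 0.09880962850274774 0.2301642954066822
top 0.4 270 x 0.5092039989035976 0.5355734015828804 y 0.12902388434179646 0.20312561202697688
top 0.45 409 x 0.5110981730425116 0.5391100052244724 y 0.1265869844193403 0.19756343353206923
top 0.5 401 x 0.5081944534018091 0.5423649836069386 y 0.125634475329972 0.1957738785771354
top 0.55 1155 x 0.3373330517581898 0.5972034094186361 y 0.05559462199579723 0.20314769566731644
top 0.6 10123 x 0.2231319605063381 0.6099854297211775 y 0.03349743281602182 0.2339574916244936
top 0.65 15148 x 0.21507251353405446 0.5631839936657816 y 0.03411691665892575 0.22171201106967992
```

View pics/top13.png

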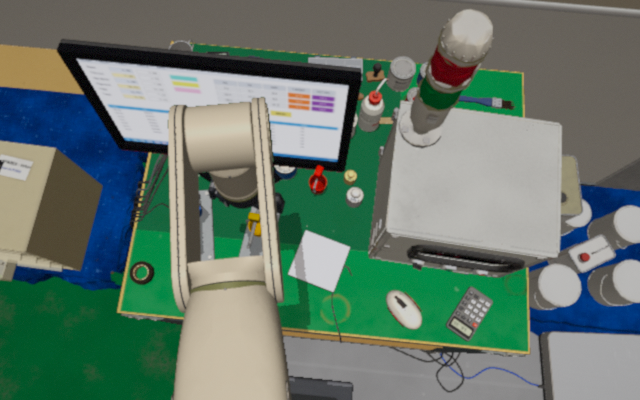

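View pics/side13.png

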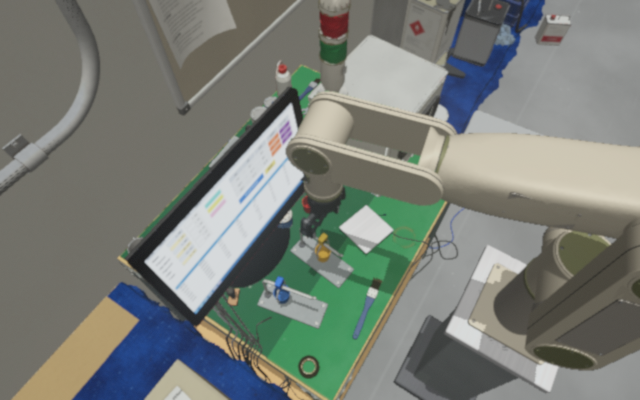

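Emit:
{"method": "step_arm", "body": {
  "motion": [
    {"x": -0.005,"y": 0.1,"z": 0,"twist": -0.08},
    {"x": -0.01,"y": 0.25,"z": 0,"twist": -0.2},
    {"x": -0.02,"y": 0.4,"z": 0,"twist": -0.33},
    {"x": -0.03,"y": 0.55,"z": 0,"twist": -0.45},
    {"x": -0.035,"y": 0.68,"z": 0,"twist": -0.55},
    {"x": -0.042,"y": 0.79,"z": 0,"twist": -0.6},
    {"x": -0.042,"y": 0.836,"z": 0,"twist": -0.619},
    {"x": -0.042,"y": 0.836,"z": 0,"twist": -0.619},
    {"x": -0.042,"y": 0.836,"z": 0,"twist": -0.619},
    {"x": -0.042,"y": 0.836,"z": 0,"twist": -0.619}
  ]
}}

```text
t: 14.7
eef_pos: [0.5809, 0.3297, 0.2349]
eef_rot: [-3.141, -0.0, -2.954]
wrist_force: [0.2, -0.6, -0.8]
width: 1.001
```

```bash
python3 - <<'E'
from h import *
p=viewer.snapshot('side');cv2.imwrite('pics/side14.png',p['img'])
E
python3 plan.py .5815 .331 .136 10.8
```

```text
t 14.75 pos [0.581  0.3298 0.235 ] rot [-3.1413 -0.     -2.9543] w 1.0014435133060668 F [-0.5  0.5 -0.6]
share xyz [-0.0037  0.0056  0.495 ] twist -0.0024 dist 0.09901800725431394
```

View pics/side14.png

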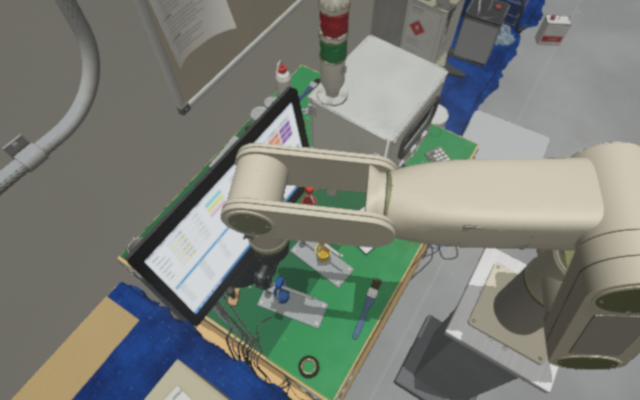

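Run:
```python
from h import *
for n in ['side','top']:
    p=viewer.snapshot(n);C,_,_=cloud(p)
    for z0 in np.arange(.2,.75,.05):
        b=(abs(C[:,2]-z0-.025)<.025)&(C[:,1]>0.2)&(C[:,1]<.48)&(C[:,0]<.74)
        X=np.sort(C[b][:,0])
        if b.sum()>3: print(n,z0.round(2),b.sum(), np.histogram(X,np.arange(.56,.75,.02))[0])
```

```text
side 0.2 727 [  0   0   0   0   0   0   0   0 727]
side 0.25 124 [42  1  0  0  0  0  0  0 33]
side 0.3 481 [208   9   0   0   0   0   0   0   0]
side 0.35 581 [145  33   0   0   0   0   0   0   0]
side 0.4 691 [74 36  6  0  0  0  0  0  0]
side 0.45 892 [112  47   0   0   0   0   0   0   0]
side 0.5 796 [3 1 0 0 0 0 0 0 0]
side 0.55 4115 [143  63   0   0   0   0   0   0   0]
side 0.6 12262 [1106  808  409  176   25    0    0    0    0]
side 0.65 8553 [81 60 38  0  0  0  0  0  0]
side 0.7 1639 [0 0 0 0 0 0 0 0 0]
top 0.2 871 [  5   2   0   0   0   0   0   0 864]
top 0.25 233 [107  67   1   0   0   0   0   0  50]
top 0.3 434 [110 212  31   0   0   0   0   0   0]
top 0.35 210 [37 59  8  0  0  0  0  0  0]
top 0.4 212 [0 0 0 0 0 0 0 0 0]
top 0.45 353 [0 0 0 0 0 0 0 0 0]
top 0.5 457 [18  0  0  0  0  0  0  0  0]
top 0.55 1900 [105  47  42  29   0   0   0   0   0]
top 0.6 12508 [1649 1146  590  199   18    0    0    0    0]
top 0.65 7270 [36 38 19  0  0  0  0  0  0]
```

Emit:
{"method": "step_arm", "body": {
  "motion": [
    {"x": -0.003,"y": 0.005,"z": 0.05,"twist": -0.002},
    {"x": -0.003,"y": 0.005,"z": 0.12,"twist": -0.002},
    {"x": -0.003,"y": 0.005,"z": 0.2,"twist": -0.002},
    {"x": -0.003,"y": 0.005,"z": 0.28,"twist": -0.002},
    {"x": -0.003,"y": 0.005,"z": 0.35,"twist": -0.002},
    {"x": -0.003,"y": 0.005,"z": 0.42,"twist": -0.002},
    {"x": -0.003,"y": 0.005,"z": 0.47,"twist": -0.002},
    {"x": -0.003,"y": 0.005,"z": 0.495,"twist": -0.002},
    {"x": -0.003,"y": 0.005,"z": 0.495,"twist": -0.002},
    {"x": -0.003,"y": 0.005,"z": 0.495,"twist": -0.002}
  ]
}}

```text
t: 15.85
eef_pos: [0.5816, 0.3322, 0.1366]
eef_rot: [3.141, 0.001, -2.952]
wrist_force: [-0.2, 0.1, -0.1]
width: 0.999
```

```bash
python3 - <<'E'
from h import *
p=viewer.snapshot('side')
c=p['img'][220:345,240:390]
cv2.imwrite('pics/side15.png',cv2.resize(c,None,fx=4,fy=4,interpolation=cv2.INTER_CUBIC))
E
python3 plan.py .5815 .331 .136 10.8
```

```text
t 15.9 pos [0.5818 0.3323 0.1369] rot [ 3.1412e+00  1.5000e-03 -2.9519e+00] w 1.001968692407026 F [0.2 0.7 0.4]
share xyz [ 0.0028 -0.0059  0.0046] twist 0.0024 dist 0.0016055814371766942
```

View pics/side15.png

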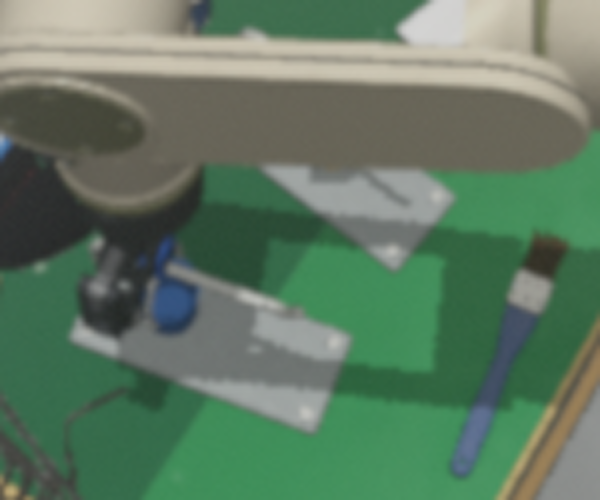

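Emit:
{"method": "step_arm", "body": {
  "motion": [
    {"x": 0.002,"y": -0.005,"z": 0.003,"twist": 0},
    {"x": 0.002,"y": -0.005,"z": 0.003,"twist": 0},
    {"x": 0.002,"y": -0.005,"z": 0.003,"twist": 0},
    {"x": 0.002,"y": -0.005,"z": 0.003,"twist": 0},
    {"x": 0.002,"y": -0.005,"z": 0.003,"twist": 0},
    {"x": 0.002,"y": -0.005,"z": 0.003,"twist": 0},
    {"x": 0.002,"y": -0.005,"z": 0.003,"twist": 0},
    {"x": 0.002,"y": -0.005,"z": 0.003,"twist": 0},
    {"x": 0.002,"y": -0.005,"z": 0.003,"twist": 0}
  ],
  "fingers": -1,
  "squeeze": 40
}}

```text
t: 16.8
eef_pos: [0.5812, 0.3314, 0.1357]
eef_rot: [3.141, 0.001, -2.952]
wrist_force: [-0.1, 5.2, 3.0]
width: 0.296
```

Emit:
{"method": "step_arm", "body": {
  "motion": [
    {"x": 0,"y": 0,"z": -0.03,"twist": 0},
    {"x": 0,"y": 0,"z": -0.06,"twist": 0},
    {"x": 0,"y": 0,"z": -0.1,"twist": 0},
    {"x": 0,"y": 0,"z": -0.14,"twist": 0},
    {"x": 0,"y": 0,"z": -0.14,"twist": 0},
    {"x": 0,"y": 0,"z": -0.14,"twist": 0}
  ]
}}

```text
t: 17.4
eef_pos: [0.5813, 0.331, 0.1638]
eef_rot: [3.141, 0.001, -2.952]
wrist_force: [-0.3, 0.3, -1.5]
width: 0.297
```

```bash
python3 - <<'E'
from h import *
p=viewer.snapshot('side')
c=p['img'][220:345,240:390]
cv2.imwrite('pics/side16.png',cv2.resize(c,None,fx=4,fy=4,interpolation=cv2.INTER_CUBIC))
E
python3 plan.py .4210 .3006 .165 10.8
```

```text
t 17.45 pos [0.581  0.3308 0.1633] rot [-3.1415 -0.     -2.952 ] w 0.298104748015809 F [-0.3 -0.6 -1.5]
share xyz [ 0.8144  0.0024 -0.0086] twist 0.0023 dist 0.16288684248489968
```

View pics/side16.png

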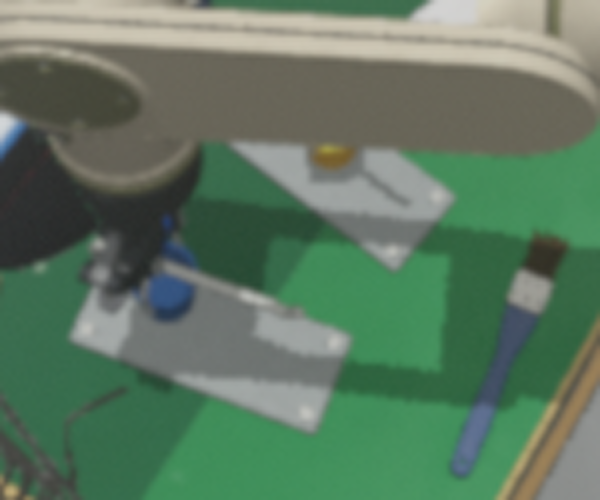

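Emit:
{"method": "step_arm", "body": {
  "motion": [
    {"x": 0.05,"y": 0,"z": -0.005,"twist": 0},
    {"x": 0.12,"y": 0,"z": -0.008,"twist": 0},
    {"x": 0.19,"y": 0,"z": -0.008,"twist": 0},
    {"x": 0.27,"y": 0,"z": -0.008,"twist": 0},
    {"x": 0.35,"y": 0,"z": -0.008,"twist": 0},
    {"x": 0.43,"y": 0,"z": -0.008,"twist": 0},
    {"x": 0.5,"y": 0,"z": -0.008,"twist": 0},
    {"x": 0.5,"y": 0,"z": -0.008,"twist": 0}
  ]
}}

```text
t: 18.25
eef_pos: [0.4807, 0.3118, 0.1644]
eef_rot: [-3.141, -0.002, -2.951]
wrist_force: [-0.1, 1.0, 0.5]
width: 0.297
```

```bash
python3 plan.py .4150 .2996 .165 10.8
```

```text
t 18.25 pos [0.4807 0.3118 0.1644] rot [-3.1414e+00 -1.5000e-03 -2.9511e+00] w 0.29703275657246647 F [-0.1  1.   0.5]
share xyz [ 0.3343  0.0023 -0.0023] twist 0.004 dist 0.06687258334895237
```

Emit:
{"method": "step_arm", "body": {
  "motion": [
    {"x": 0.05,"y": 0.002,"z": 0,"twist": 0},
    {"x": 0.1,"y": 0.002,"z": 0,"twist": 0},
    {"x": 0.16,"y": 0.002,"z": 0,"twist": 0},
    {"x": 0.22,"y": 0.002,"z": 0,"twist": 0},
    {"x": 0.28,"y": 0.002,"z": 0,"twist": 0},
    {"x": 0.335,"y": 0.002,"z": 0,"twist": 0},
    {"x": 0.335,"y": 0.002,"z": 0,"twist": 0},
    {"x": 0.335,"y": 0.002,"z": 0,"twist": 0}
  ]
}}

```text
t: 19.05
eef_pos: [0.4171, 0.2999, 0.1651]
eef_rot: [3.141, 0.001, -2.952]
wrist_force: [0.7, 0.8, -1.2]
width: 0.297
```

```bash
python3 - <<'E'
from h import *
p=viewer.snapshot('side')
c=p['img'][190:345,240:440]
cv2.imwrite('pics/side17.png',cv2.resize(c,None,fx=4,fy=3.8,interpolation=cv2.INTER_CUBIC))
E
python3 plan.py .4150 .2996 .23 -16;python3 plan.py .492 .010 .17 -16
```

```text
t 19.1 pos [0.4173 0.2999 0.1651] rot [ 3.1415e+00  7.0000e-04 -2.9519e+00] w 0.2974101771138535 F [-1.3 -1.1 -0.6]
share xyz [ 0.0114  0.0006 -0.3244] twist 0.938 dist 0.06492990872431618
t 19.1 pos [0.4173 0.2999 0.1651] rot [ 3.1415e+00  7.0000e-04 -2.9519e+00] w 0.2974101771138535 F [-1.3 -1.1 -0.6]
share xyz [-0.0933 -1.4941 -0.0245] twist 0.938 dist 0.29943649085521384
```

View pics/side17.png

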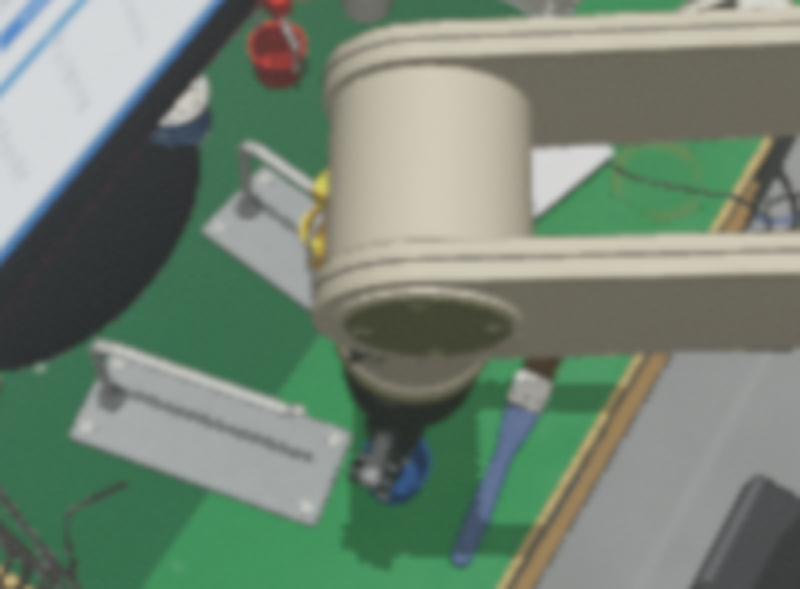

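```bash
python3 plan.py .415 .12 .185 2;python3 plan.py .492 .010 .185 0
```

```text
t 19.1 pos [0.4173 0.2999 0.1651] rot [ 3.1415e+00  7.0000e-04 -2.9519e+00] w 0.2974101771138535 F [-1.3 -1.1 -0.6]
share xyz [ 0.181  -0.8813 -0.0997] twist 0.3097 dist 0.18104246753141187
t 19.1 pos [0.4173 0.2999 0.1651] rot [ 3.1415e+00  7.0000e-04 -2.9519e+00] w 0.2974101771138535 F [-1.3 -1.1 -0.6]
share xyz [-0.0934 -1.4941 -0.0995] twist 0.3795 dist 0.3000564032034631
```

Emit:
{"method": "step_arm", "body": {
  "motion": [
    {"x": 0.01,"y": -0.06,"z": -0.03,"twist": 0.03},
    {"x": 0.03,"y": -0.16,"z": -0.06,"twist": 0.06},
    {"x": 0.055,"y": -0.27,"z": -0.1,"twist": 0.1},
    {"x": 0.08,"y": -0.39,"z": -0.1,"twist": 0.15},
    {"x": 0.105,"y": -0.51,"z": -0.1,"twist": 0.2},
    {"x": 0.13,"y": -0.63,"z": -0.1,"twist": 0.25},
    {"x": 0.155,"y": -0.75,"z": -0.1,"twist": 0.3},
    {"x": 0.172,"y": -0.84,"z": -0.1,"twist": 0.31},
    {"x": 0.181,"y": -0.88,"z": -0.1,"twist": 0.31},
    {"x": 0.181,"y": -0.88,"z": -0.1,"twist": 0.31}
  ]
}}

```text
t: 20.1
eef_pos: [0.4149, 0.1191, 0.1853]
eef_rot: [-3.141, 0.001, -3.109]
wrist_force: [0.9, 1.0, -0.8]
width: 0.297
```

```bash
python3 plan.py .492 .010 .185 0
```

```text
t 20.1 pos [0.4149 0.1191 0.1853] rot [-3.1415e+00  5.0000e-04 -3.1091e+00] w 0.297303560517754 F [ 0.9  1.  -0.8]
share xyz [-0.3675 -0.5578  0.0015] twist 0.065 dist 0.13359018383278037
```

Emit:
{"method": "step_arm", "body": {
  "motion": [
    {"x": -0.03,"y": -0.05,"z": 0,"twist": 0.02},
    {"x": -0.09,"y": -0.14,"z": 0,"twist": 0.04},
    {"x": -0.16,"y": -0.24,"z": 0,"twist": 0.06},
    {"x": -0.23,"y": -0.35,"z": 0,"twist": 0.065},
    {"x": -0.3,"y": -0.45,"z": 0,"twist": 0.065},
    {"x": -0.35,"y": -0.53,"z": 0,"twist": 0.065},
    {"x": -0.367,"y": -0.558,"z": 0,"twist": 0.065},
    {"x": -0.367,"y": -0.558,"z": 0,"twist": 0.065},
    {"x": -0.367,"y": -0.558,"z": 0,"twist": 0.065}
  ]
}}

```text
t: 21.0
eef_pos: [0.4916, 0.0119, 0.1847]
eef_rot: [3.141, -0.001, -3.139]
wrist_force: [-0.6, 1.1, -0.9]
width: 0.299
```

```bash
python3 - <<'E'
from h import *
for n in ['side','top']:
    p=viewer.snapshot(n)
    cv2.imwrite(f'pics/{n}18.png',p['img'])
E
python3 plan.py .492 .010 .130 0
```

```text
t 21.1 pos [0.4915 0.012  0.1848] rot [ 3.1413e+00 -3.0000e-04 -3.1384e+00] w 0.2980610104365305 F [-0.2 -0.4 -0.8]
share xyz [-0.0027 -0.0102  0.2741] twist 0.0063 dist 0.05486595829971061
```

View pics/side18.png

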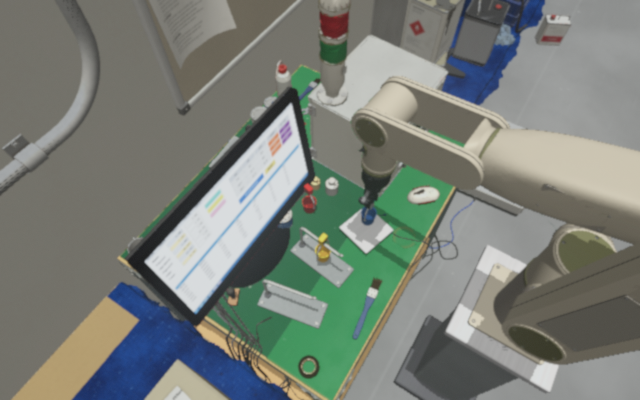

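View pics/top18.png

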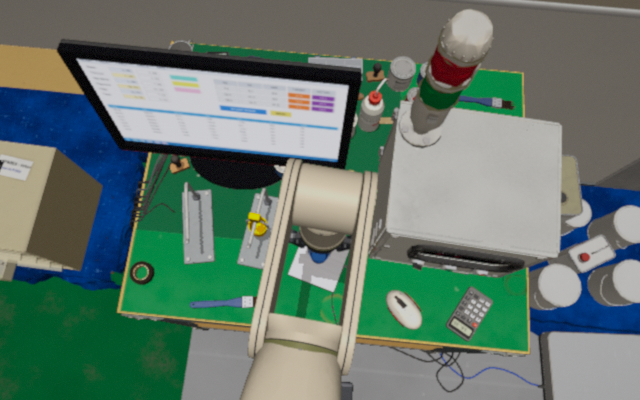

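Emit:
{"method": "step_arm", "body": {
  "motion": [
    {"x": -0.003,"y": -0.01,"z": 0.05,"twist": 0.006},
    {"x": -0.003,"y": -0.01,"z": 0.11,"twist": 0.006},
    {"x": -0.003,"y": -0.01,"z": 0.17,"twist": 0.006},
    {"x": -0.003,"y": -0.01,"z": 0.22,"twist": 0.006},
    {"x": -0.003,"y": -0.01,"z": 0.26,"twist": 0.006},
    {"x": -0.003,"y": -0.01,"z": 0.272,"twist": 0.006},
    {"x": -0.003,"y": -0.01,"z": 0.272,"twist": 0.006},
    {"x": -0.003,"y": -0.01,"z": 0.272,"twist": 0.006}
  ]
}}

```text
t: 21.9
eef_pos: [0.4928, 0.0091, 0.131]
eef_rot: [-3.142, 0.001, 3.141]
wrist_force: [0.5, -0.3, -0.8]
width: 0.298
```

Emit:
{"method": "step_arm", "body": {
  "motion": [
    {"x": 0,"y": 0,"z": 0.005,"twist": 0},
    {"x": 0,"y": 0,"z": 0.01,"twist": 0},
    {"x": 0,"y": 0,"z": 0.01,"twist": 0}
  ]
}}

```text
t: 22.2
eef_pos: [0.4925, 0.0092, 0.1286]
eef_rot: [-3.142, 0.0, 3.141]
wrist_force: [-0.3, -0.7, -0.6]
width: 0.296
```

```bash
python3 - <<'E'
from h import *
for n in ['side','top']:
    p=viewer.snapshot(n)
    c=p['img'][180:280,310:430] if n=='side' else p['img'][200:300,260:390]
    cv2.imwrite(f'pics/{n}19.png',cv2.resize(c,None,fx=5,fy=5,interpolation=cv2.INTER_CUBIC))
E
python3 plan.py .492 .010 .126 0
```

```text
t 22.3 pos [0.4925 0.0092 0.1286] rot [-3.1416e+00  2.0000e-04  3.1408e+00] w 0.30134609525202133 F [-0.5  0.5 -1.1]
share xyz [0.0025 0.0042 0.0131] twist -0.0016 dist 0.002789738561032336
```

View pics/side19.png

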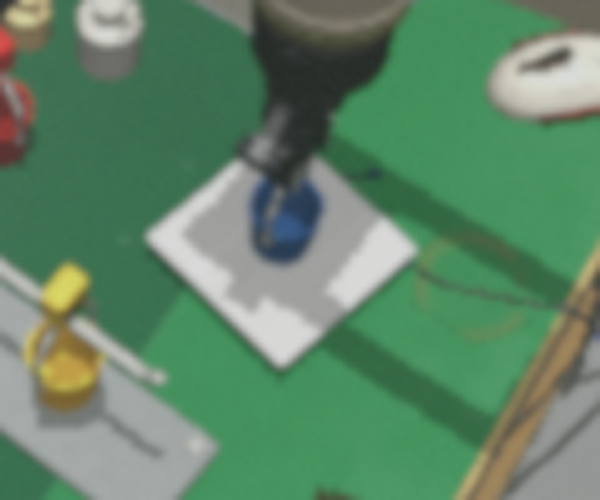

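Centred; lower in 1 mm steps until contact.

Emit:
{"method": "step_arm", "body": {
  "motion": [
    {"x": 0,"y": 0,"z": 0.005,"twist": 0},
    {"x": 0,"y": 0,"z": 0.01,"twist": 0},
    {"x": 0,"y": 0,"z": 0.01,"twist": 0},
    {"x": 0,"y": 0,"z": 0.01,"twist": 0}
  ]
}}

```text
t: 22.7
eef_pos: [0.4925, 0.0092, 0.1265]
eef_rot: [-3.142, 0.0, 3.141]
wrist_force: [-0.4, 0.7, -0.5]
width: 0.296
```

Emit:
{"method": "step_arm", "body": {
  "motion": [
    {"x": 0,"y": 0,"z": 0.005,"twist": 0},
    {"x": 0,"y": 0,"z": 0.005,"twist": 0},
    {"x": 0,"y": 0,"z": 0.005,"twist": 0}
  ]
}}

```text
t: 23.0
eef_pos: [0.493, 0.0092, 0.1265]
eef_rot: [-3.142, 0.001, 3.141]
wrist_force: [-1.6, 0.3, 6.4]
width: 0.296
```

Contact (6 N). Release.

Emit:
{"method": "step_arm", "body": {
  "motion": [
    {"x": 0,"y": 0,"z": 0,"twist": 0},
    {"x": 0,"y": 0,"z": 0,"twist": 0},
    {"x": 0,"y": 0,"z": 0,"twist": 0},
    {"x": 0,"y": 0,"z": 0,"twist": 0},
    {"x": 0,"y": 0,"z": 0,"twist": 0},
    {"x": 0,"y": 0,"z": 0,"twist": 0}
  ],
  "fingers": 0.6
}}

```text
t: 23.6
eef_pos: [0.4924, 0.0092, 0.1254]
eef_rot: [3.142, -0.0, 3.141]
wrist_force: [-0.1, 0.3, 0.4]
width: 0.8
```

Emit:
{"method": "step_arm", "body": {
  "motion": [
    {"x": 0,"y": 0,"z": -0.03,"twist": 0},
    {"x": 0,"y": 0,"z": -0.09,"twist": 0},
    {"x": 0,"y": 0,"z": -0.18,"twist": 0},
    {"x": 0,"y": 0,"z": -0.3,"twist": 0},
    {"x": 0,"y": 0,"z": -0.45,"twist": 0},
    {"x": 0,"y": 0,"z": -0.6,"twist": 0},
    {"x": 0,"y": 0,"z": -0.75,"twist": 0},
    {"x": 0,"y": 0,"z": -0.8,"twist": 0},
    {"x": 0,"y": 0,"z": -0.8,"twist": 0}
  ]
}}

```text
t: 24.5
eef_pos: [0.4936, 0.0091, 0.2882]
eef_rot: [-3.141, 0.005, 3.141]
wrist_force: [0.3, -0.5, 0.1]
width: 0.801
```

Emit:
{"method": "step_arm", "body": {
  "motion": [
    {"x": 0.1,"y": 0,"z": 0,"twist": 0},
    {"x": 0.25,"y": 0,"z": 0,"twist": 0},
    {"x": 0.4,"y": 0,"z": 0,"twist": 0},
    {"x": 0.5,"y": 0,"z": 0,"twist": 0},
    {"x": 0.5,"y": 0,"z": 0,"twist": 0},
    {"x": 0.5,"y": 0,"z": 0,"twist": 0}
  ]
}}

```text
t: 25.1
eef_pos: [0.3922, 0.0093, 0.2844]
eef_rot: [3.141, -0.001, 3.141]
wrist_force: [0.1, 0.4, 1.0]
width: 0.802
```

Run:
```python
from h import *
np.set_printoptions(precision=3,suppress=True)
for n in ['side','top']:
    p=viewer.snapshot(n)
    c=p['img'][170:320,240:440]
    if n=='side':cv2.imwrite(f'pics/{n}20.png',cv2.resize(c,None,fx=4,fy=4,interpolation=cv2.INTER_CUBIC))
    for l in ['blue_pail','yellow_pail']:
        for s in viewer.silhouettes(p,l)[:1]:
            C,_,_=cloud(p,s['region']);print(n,l,round(s['score'],2),np.percentile(C,[3,50,97],axis=0).ravel())
            m=C[:,2]>(.148 if l=='blue_pail' else .158); print('  griptop',m.sum(),np.median(C[m],axis=0) if m.any() else '')
print(sensors.observe())
```

```text
side blue_pail 0.58 [ 0.475 -0.036  0.028  0.494  0.009  0.064  0.518  0.035  0.16 ]
  griptop 52 [0.492 0.015 0.157]
side yellow_pail 0.87 [0.533 0.148 0.038 0.552 0.168 0.07  0.572 0.189 0.169]
  griptop 45 [0.551 0.169 0.167]
top yellow_pail 0.62 [0.533 0.144 0.037 0.552 0.162 0.079 0.57  0.185 0.168]
  griptop 78 [0.552 0.164 0.165]
{'t': 25.4, 'joint_pos': array([-0.107, -0.47 ,  1.925,  0.   ,  1.687, -1.677]), 'joint_velocities': array([-0.001, -0.005,  0.002, -0.001,  0.001, -0.001]), 'effort': array([  0.001, -26.968, -50.665,  -0.   ,  -0.001,   0.001]), 'eef_pos': array([0.393, 0.009, 0.285]), 'eef_rot': array([ 3.141, -0.001,  3.141]), 'wrist_force': array([-0.847,  0.218, -0.079]), 'torque': array([-0.012, -0.043, -0.026]), 'width': 0.8001150369756811}
```

View pics/side20.png

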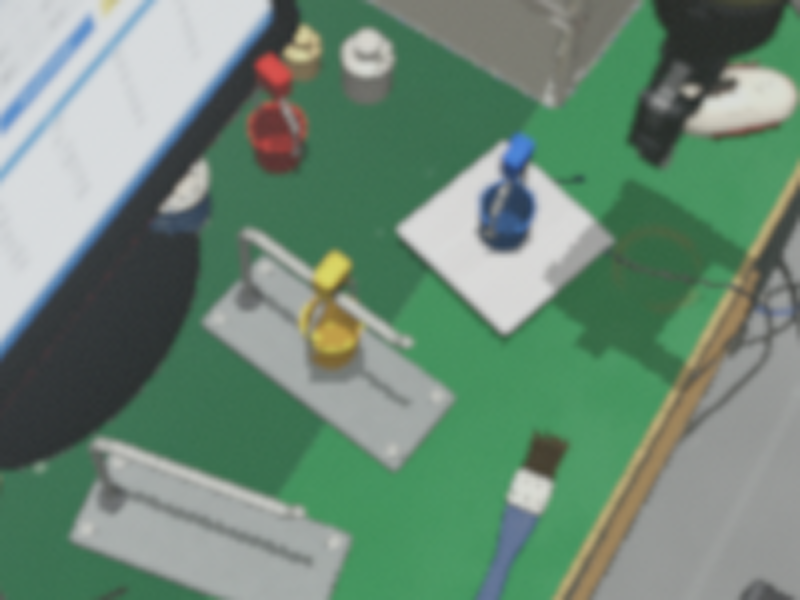

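The yellow pail hangs on the spare hook. The blue one stands upright and centred on the plate, and the gripper is clear.

```bash
python3 -c "
from rig import ticket;print(ticket.hand_in())"
```

```text
the job is handed in; nothing more can be done
None
```

The job is done and handed in, with the clock at 25.4 s of the 64 s allowed. I hung the yellow pail on the spare hook first. Then I drew the blue pail off its hook and set it on the weighing plate.

- **Yellow pail:** the last pictures show it hanging freely, underside about 38 mm above the table. Its grip block is at about (0.552, 0.166), on the spare prong's line.
- **Blue pail:** it stands upright, with its grip top at about 157 mm. It was released at about (0.492, 0.009), and I measured the plate centre at (0.492, 0.010). The side camera's grip-top reading was y = 0.015. That camera also read the yellow grip about 3 mm high in y, so I put most of the gap down to camera bias.
- **Forces:** wrist force stayed below 7 N in every reading I took, and neither pail slipped in the fingers.
- **Gripper:** it ended open and clear of everything.
- **Failed check:** the top camera's network did not report the blue pail in the final look, so its position rests on the side camera and the arm's own readings.

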